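Seat a flat bar in a weld fixture and start the clamp screw by feel

TASK

On the clamping fixture, push the steel flat bar fully home against the end stop, then start the big hex-headed clamp screw in the bronze bush above it so that it cannot cross-thread: turn it backward (counter-clockwise from above) without lifting it out, until you feel it drop off the end of the thread, then forward (clockwise) one full turn. Finish while still holding the screw head between the fingers, with the screw just started and clear of the bar; do not let go, and leave the other things on the table where they lie.

Things in the scene. Friction and masses are not known exactly. Their poses are not given: they have to be found in the camera images.
- fixture: Fixed clamping fixture on the table. x runs along the bar slot towards the end stop, z up. Origin on the table, straight below the clamp screw's axis. Steel base 15 mm thick, 160 mm wide in y, from 90 mm before the origin (-x) to 95 mm beyond it. Two rails, 58 mm apart inside, 8 mm high above the base, guide the bar with 1 to 3 mm play.
- bush_top (a point): Top of the bronze thread bush, on the screw's axis, 112 mm above the table. The bush (flange 50 mm across, collar 62 mm) sits in a bridge over the slot: grey cross bar 58 mm in x, 144 mm in y, 75 to 97 mm above the table, on posts 34 mm in x at y = +-60 mm. Axes as fixture.
- stop: Fixed dark steel end stop on the fixture's base, 22 mm in x, 50 mm in y, 20 mm high. Origin: bottom centre of the face that the bar comes up against, 15 mm above the table; x as the fixture's, away from the bar. It is set 44 to 56 mm beyond the screw's axis, differently for each job.
- plate_far (a point): Middle of the far end face of the loose flat bar, the end that goes against the stop. Steel, 160 mm long (x, along the slot), 54 mm wide, 8 mm thick, 0.45 to 0.65 kg. It lies flat on the fixture's base, underside 15 mm above the table, its far end up to 40 mm short of the stop, and slides under 2 to 8 N. x axis towards the stop, z up.
- plate_near (a point): Middle of the near end face of the flat bar (nearest the robot), at mid thickness, 19 mm above the table, 160 mm from plate_far. This end sticks out 14 mm or more past the edge of the fixture's base, in free air over the table, so closed fingertips held low over the table can push it along the slot. Axes as plate_far.
- screw: Steel clamp screw, 0.62 kg, upright in the bush. Hex head 46 mm across flats, 53 mm across corners, 20 mm high, on a 30 mm right-hand thread, pitch 6 mm. Origin on the axis at the underside of the head, 151 to 154 mm above the table at the start. z up, x square to a pair of flats (flats face every 60 deg). It turns, and slides up and down where the thread lets it.
- screw_head (a point): Centre of the hex head, on the axis, 9.5 mm above the head's underside: the point to grip at from above, pads on two facing flats. 40 mm of free thread lie between the head and the bush. Axes as screw.
- screw_tip (a point): End of the screw's plain pilot, 22 mm across, which keeps it upright in the bush: on the axis, 95 mm below screw, about 57 mm above the table at the start, so some 25 mm clear of the bar even one turn in.
- screw_lift (a joint): Height of the screw (m, up positive). 0: the highest that the thread carries it. It starts 1.5 to 4 mm below that, its thread lying on the bush's first thread. Backward turning raises it 1 mm per radian up to 0, where it drops 6 mm to -0.006 unless the grip carries it; backward on from there, it climbs again. Forward after the drop screws it down 6 mm a turn.
- screw_turn (a joint): Turn of the screw (rad), positive clockwise from above (forward, tightening); -0.25 to 0.25 at the start. The drop comes a quarter to two thirds of a turn backward from the start; where, cannot be seen. It takes under 0.1 N m to turn and stays where it is left.
- magnet: red arrow-shaped welding magnet lying flat, 90 x 56 x 16 mm, beside the fixture. Bystander; origin at the centre of its underside.
- soapstone: white soapstone marking stick, 125 x 13 x 6 mm, lying beside the fixture. Bystander; origin at the centre of its underside.
- coupon: thin bright metal offcut, 110 x 40 x 6 mm, lying beside the fixture. Bystander; origin at the centre of its underside.
- nut: spare round steel collar, 49 mm across, 24 mm high, lying beside the fixture. Bystander; origin at the centre of its underside.
- tape: black tape measure, 75 x 70 x 40 mm. Bystander; origin at the centre of its underside.
- chipper: chipping hammer with a wooden handle, about 270 mm long, lying. Bystander; origin at the centre of its underside.
- can: spray can, 65 mm across, 190 mm high, standing. Bystander; origin at the centre of its underside.

How it is judged:
By the outcome, as a careful person would: the job done as asked, in the order asked, and still so for the second after the job is handed in, while the arm keeps its last pose, push and grip.
It also fails if it takes over 72 s, if anything falls off the work surface, if the arm or the gripper's body presses on something with over 40 N, if the wrist force passes 120 N, or if a joint passes its speed limit or range.

ROBOT

A 7-joint arm with a two-finger parallel gripper is mounted at the origin on the work surface. World frame = base frame: x ahead of the robot, y to its left, z up, the work surface at z = 0. Lengths are in m, angles in rad, forces in N, time in s.
With the tool pointing down it reaches from about 0.4 to 0.85 m from the base axis. Payload 10.4 kg.
Tool frame: the origin (TCP) lies between the finger pads, 19 mm behind the fingertips; this is the grasp point; z points along the fingers, y is the line along which they close (so a half turn about z gives the same grasp; the last joint's range is limited). The gripper opens to 87 mm and grips with 3 to 60 N. Pads are 19 mm wide; open, the fingers measure 117 mm over their backs; the gripper's body (75 mm by 190 mm) begins 51 mm behind the grasp point.
Start: joints at [1.216, 0.332, -0.065, 1.46, 0.022, 1.35, -0.088], TCP at [0.204, -0.591, 0.241] pointing down, gripper open.
Joint ranges: [-2.6, 2.6], [-0.5, 2.12], [-1.47, 1.34], [0.16, 2.42], [-1.27, 4.41], [0.06, 2.06], [-2.6, 2.6]. Speed limits (rad/s): [2.22, 2.22, 2.79, 2.79, 3.14, 3.14, 3.14].

INTERFACE

Orientations are given as a unit quaternion [x, y, z, w].
In Python, from bench import r gives the robot as it stands.
- The arm moves only by the shell command python3 jog.py [FORCE], which reads ROWS from standard input. ROWS is a JSON list that holds a single list of rows (three levels of brackets), with 1 to 12 rows, each of 5 numbers: dx, dy, dz in a scale on which 1.0 is 1 m, then a turn about the tool's z in normalised numbers (1 is pi/2 rad), then the finger opening in m; each row is the pose to reach, as a shift and turn from the pose commanded when the command began, along the tool's axes at that moment; what a row does not reach only later rows make up. A row lasts 1/10 s, in which the tool goes at most 0.05 m and 0.15 rad, less where a joint would pass 70% of its speed; a pose out of reach is approached as far as the arm can. The fingers move at their own pace and stop on an object; FORCE is the grip in N (left out, the last holds). Time passes only in rows, so rows that do not move let the fingers close. It prints the time, the measured TCP pose, the force, the opening and the grip force at its end. Shift and turn numbers lie between -1 and 1, and a call with a number outside is refused. Input that does not fit is refused with a message, and nothing moves.
- r.read_state(): the state, without advancing time (a new reading comes with each control period).
- r.camera(name): name is "scene" or "top"; returns a dict with "img" (400x640x3 uint8, red, green, blue), "fx", "fy", "cx", "cy" (pixels), "pose" (4x4, takes a point from camera to world coordinates). Camera axes: x right, y down, z forward; pixel columns grow to the right and rows downward; lengths in m; the calibration is good to about 2 mm. A picture is of the moment at which its call begins. There is no depth.
- r.close_job(): hands the job in; it is judged then, once.
The state is a dict: "time": time; "joint_positions": joint angles; "joint_vel": joint speeds; "joint_torque": joint torques, N m; "ee_pos": TCP position; "eef_rot": TCP orientation; "ft_force": force on the tool from outside, world axes, zero at the start; "torque": the same for the moment, N m; "width": finger opening in m; "grip_force": force on a finger pad.
Only numpy, scipy, OpenCV 4.12 (cv2) and the standard library are available. Lean on these libraries where they do the work, as an engineer would, in place of code of your own. Each camera call takes 0.05 s, during which the arm holds its last target. There are 200 camera calls.

## Working session

There is one attempt and no reset: what is moved stays moved. The work goes in short steps, Python scripts to look and compute and a shell command to move; the robot and the scene stay as the last step left them, time stands still between calls to the robot, and variables do not carry over. Pictures are saved under pics/ and viewed, at most 10 in all, crops included, and the job is handed in when it is done.

```bash
ls; mkdir -p pics; python3 - <<'E'
from bench import r
import cv2,json,numpy as np
s=r.read_state();print({k:np.round(v,3).tolist() for k,v in s.items()})
for n in("scene","top"):
    c=r.camera(n);cv2.imwrite(f"pics/{n}0.png",c["img"][:,:,::-1])
    print(n,c["fx"],c["fy"],c["cx"],c["cy"],np.round(c["pose"],4).tolist())
    np.savez(f"{n}0.npz",**c)
E
```

```text
bench.py
jog.py
pics
{'time': 0.0, 'joint_positions': [1.216, 0.333, -0.065, 1.461, 0.022, 1.35, -0.089], 'joint_vel': [0.0, -0.0, -0.001, 0.001, 0.0, 0.002, -0.001], 'joint_torque': [0.0, -62.325, 0.025, -38.99, -0.061, 0.04, 0.0], 'ee_pos': [0.203, -0.591, 0.24], 'eef_rot': [0.986, 0.165, -0.0, -0.001], 'ft_force': [0.512, -0.716, -0.494], 'torque': [0.0, 0.012, -0.04], 'grip_force': 0.0, 'width': 0.087}
scene 381.30959496341853 381.30959496341853 323.46363726607314 198.05567300859187 [[0.5403, 0.5567, -0.631, 1.1793], [0.8414, -0.3678, 0.396, -0.3788], [-0.0117, -0.7449, -0.6671, 0.7625], [0.0, 0.0, 0.0, 1.0]]
top 395.0588513826472 395.0588513826472 318.91850102474945 195.11111268075845 [[0.0108, -0.9919, 0.1268, 0.4252], [-0.9999, -0.011, -0.0014, -0.0144], [0.0027, -0.1268, -0.9919, 1.2375], [0.0, 0.0, 0.0, 1.0]]
```

View pics/scene0.png

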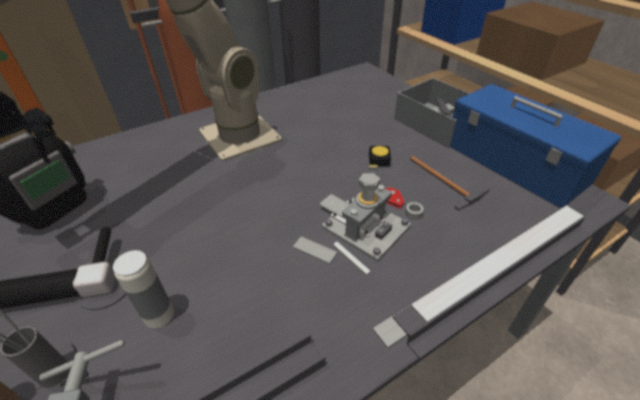

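View pics/top0.png

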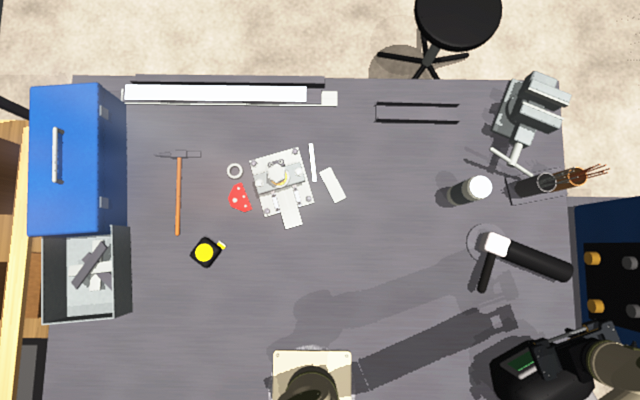

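The fixture is at about (280,180) in top and (367,215) in scene. The bar sticks out toward the robot at (291,218) in top. The magnet, nut, soapstone and coupon lie around the fixture. Next I zoom in.

```bash
cat > h.py <<'E'
import numpy as np,cv2
def load(n):
    return dict(np.load(n+".npz"))
def proj(c,p):
    T=np.linalg.inv(c["pose"]);q=T[:3,:3]@np.array(p)+T[:3,3]
    return np.array([c["fx"]*q[0]/q[2]+c["cx"],c["fy"]*q[1]/q[2]+c["cy"]])
def ray(c,uv):
    d=c["pose"][:3,:3]@np.array([(uv[0]-c["cx"])/c["fx"],(uv[1]-c["cy"])/c["fy"],1]);return c["pose"][:3,3],d
def onz(c,uv,z):
    o,d=ray(c,uv);return o+d*(z-o[2])/d[2]
def tri(c1,u1,c2,u2):
    o1,d1=ray(c1,u1);o2,d2=ray(c2,u2)
    A=np.stack([d1,-d2],1);t=np.linalg.lstsq(A,o2-o1,rcond=None)[0]
    p,q=o1+t[0]*d1,o2+t[1]*d2;return (p+q)/2,np.linalg.norm(p-q)
E
python3 - <<'E'
from h import *
t,s=load("top0"),load("scene0")
def crop(c,x,y,w,h,k,f):
    cv2.imwrite(f,cv2.resize(c["img"][y:y+h,x:x+w,::-1],None,fx=k,fy=k,interpolation=cv2.INTER_CUBIC))
crop(t,230,140,90,94,6,"pics/topz.png");crop(s,315,165,102,95,6,"pics/scenez.png")
E
```

```text
(no output)
```

View pics/topz.png

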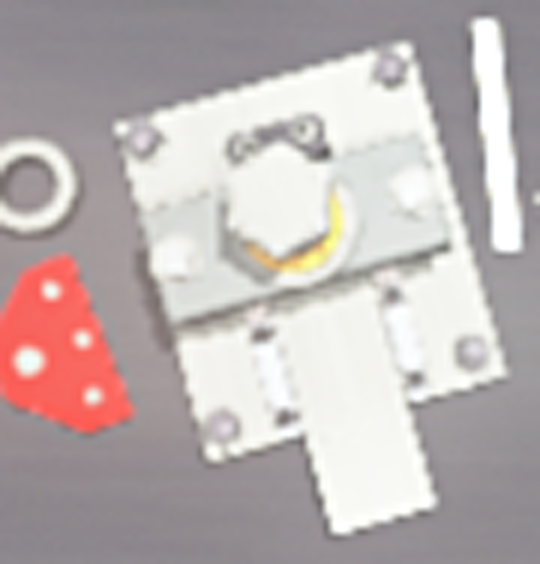

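View pics/scenez.png

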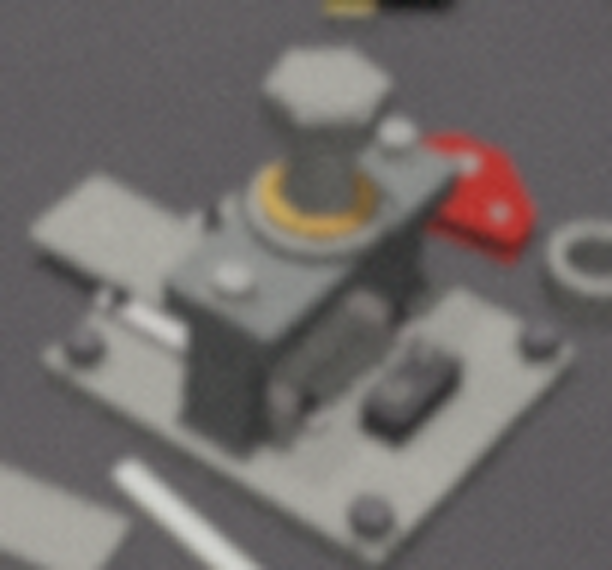

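Top zoom: base corners are at crop (117,122), (410,42), (506,375) and (210,462), the bar's near corners at (333,535) and (437,505), and the hex is centred near (279,199). Scene zoom: the hex top is centred near (328,87), the bar's near corners are at (97,175) and (32,232), and the stop is at (412,395).

```bash
python3 - <<'E'
from h import *
np.set_printoptions(precision=4,suppress=True)
t,s=load("top0"),load("scene0")
T=lambda U:((np.array(U)+.5)/6-.5+[230,140]); S=lambda U:((np.array(U)+.5)/6-.5+[315,165])
# base
b=[onz(t,T(u),.015)[:2] for u in [(117,122),(410,42),(506,375),(210,462)]]
x1,x2=b[0]-b[3],b[1]-b[2]; y1,y2=b[0]-b[1],b[3]-b[2]
A=lambda v:np.degrees(np.arctan2(v[1],v[0]))
print("yaw x",A(x1),A(x2)," y-90",A(y1)-90,A(y2)-90,"len",[np.linalg.norm(v) for v in(x1,x2,y1,y2)])
bs=[onz(s,S(u),.015)[:2] for u in [(574,350),(375,568),(45,352)]]
print("top",np.array(b),"scene FL,FR,NR",np.array(bs), A(bs[0]-bs[1])-90,A(bs[1]-bs[2]))
yaw=np.radians(np.mean([A(x1),A(x2),A(y1)-90,A(y2)-90]));ex=np.array([np.cos(yaw),np.sin(yaw)]);c=np.mean(b,0)
print("yaw",np.degrees(yaw),"origin top",c-ex*.0025)
for a,d in [((333,535),(97,175)),((437,505),(32,232))]:
    p=tri(t,T(a),s,S(d));print("bar corner",p, onz(t,T(a),.023)[:2],onz(s,S(d),.023)[:2])
print("head",tri(t,T((279,199)),s,S((328,87))))
# hex by contour of bright top face
hx=[(283,140),(328,170),(326,232),(283,258),(230,230),(228,178)]
P=np.array([onz(t,T(u),.1725)[:2] for u in hx]);print(P,P.mean(0),[A(p-P.mean(0))%60 for p in P])
hs=[(290,50),(367,50),(392,85),(372,122),(295,125),(263,88)]
P=np.array([onz(s,S(u),.1725)[:2] for u in hs]);print(P,P.mean(0),[A(p-P.mean(0))%60 for p in P])
st=[(372,405),(440,345),(462,375),(390,442)]
print("stop scene z.035 ",[onz(s,S(u),.035)[:2] for u in st])
E
```

```text
yaw x 16.817706330891987 16.694573851108093  y-90 16.307185824599514 17.109901535436137 len [np.float64(0.18632582265309805), np.float64(0.18409152347372645), np.float64(0.15965602163729226), np.float64(0.15925613009508077)]
top [[ 0.691   0.2054]
 [ 0.7358  0.0521]
 [ 0.5595 -0.0008]
 [ 0.5127  0.1514]] scene FL,FR,NR [[0.6884 0.2076]
 [0.7377 0.0529]
 [0.5571 0.0059]] 17.679158690059865 14.592714642998853
yaw 16.732341885508934 origin top [0.6224 0.1013]
bar corner (array([0.4758, 0.0872, 0.0235]), np.float64(0.0016516942293506721)) [0.4754 0.0865] [0.4756 0.0883]
bar corner (array([0.4927, 0.0362, 0.0241]), np.float64(0.006024912179153322)) [0.4913 0.0336] [0.493  0.0396]
head (array([0.6226, 0.103 , 0.1709]), np.float64(0.0019294244344288858))
[[0.6492 0.1008]
 [0.6355 0.08  ]
 [0.6068 0.0802]
 [0.5946 0.0995]
 [0.6072 0.124 ]
 [0.6313 0.1255]] [0.6208 0.1017] [np.float64(58.33689216072745), np.float64(4.161100616412668), np.float64(56.886519975058405), np.float64(4.702960529691239), np.float64(1.2990502177634653), np.float64(6.223379094539652)]
[[0.5963 0.1045]
 [0.614  0.1312]
 [0.6378 0.1252]
 [0.6518 0.1036]
 [0.6363 0.0768]
 [0.6103 0.0802]] [0.6244 0.1036] [np.float64(58.090196084237704), np.float64(50.66637767407623), np.float64(58.22209995104602), np.float64(0.1057479970171795), np.float64(53.87150898817286), np.float64(58.910092426107795)]
stop scene z.035  [array([0.6785, 0.0965]), array([0.6666, 0.1445]), array([0.6861, 0.1406]), array([0.6996, 0.0894])]
```

```bash
python3 - <<'E'
from h import *
t,s=load("top0"),load("scene0")
for p in [(.203,-.591,.24),(.203,-.591,.29),(.203,-.591,.35),(.203,-.591,.221)]: print(p,proj(t,p),proj(s,p))
for u in [(490,245),(480,285),(545,183),(570,265),(470,187),(450,200)]:print("top",u,onz(t,u,0.0),onz(t,u,.19))
for u in [(105,235),(95,278),(155,322),(135,262),(0,285)]:print("scene",u,onz(s,u,0),onz(s,u,.19))
E
cat > c.sh <<'E'
python3 - <<'P'
import cv2,numpy as np
a=cv2.imread("pics/top0.png")[130:400,400:640];b=cv2.imread("pics/scene0.png")[80:400,0:240]
b=cv2.resize(b,None,fx=1.6,fy=1.6);a=cv2.resize(a,None,fx=1.65,fy=1.65)
o=np.zeros((512,a.shape[1]+b.shape[1],3),np.uint8);o[:a.shape[0],:a.shape[1]]=a;o[:b.shape[0],a.shape[1]:]=b
cv2.imwrite("pics/arm.png",o);print(o.shape)
P
E
bash c.sh
```

```text
(0.203, -0.591, 0.24) [553.57780725 340.18982001] [ 20.39242935 165.0461525 ]
(0.203, -0.591, 0.29) [566.39264001 345.33045293] [  8.1985728  146.98540556]
(0.203, -0.591, 0.35) [583.73774143 352.28838996] [ -7.76420267 123.34238116]
(0.203, -0.591, 0.221) [549.0479691 338.3726886] [ 24.78733227 171.55559674]
top (490, 245) [ 0.43291228 -0.55006337  0.        ] [ 0.43173452 -0.46782175  0.19      ]
top (480, 285) [ 0.31060574 -0.51391742  0.        ] [ 0.32820686 -0.43722562  0.19      ]
top (545, 183) [ 0.63021731 -0.7335417   0.        ] [ 0.59874545 -0.62312891  0.19      ]
top (570, 265) [ 0.37416545 -0.79509421  0.        ] [ 0.38200765 -0.67523069  0.19      ]
top (470, 187) [ 0.61471183 -0.49466761  0.        ] [ 0.58562067 -0.42093142  0.19      ]
top (450, 200) [ 0.57251878 -0.42992174  0.        ] [ 0.54990592 -0.36612659  0.19      ]
scene (105, 235) [ 2.56447912e-01 -5.05519556e-01 -1.11022302e-16] [ 0.4864052  -0.47395076  0.19      ]
scene (95, 278) [ 3.96473338e-01 -5.51888148e-01 -1.11022302e-16] [ 0.59153967 -0.50876542  0.19      ]
scene (155, 322) [ 0.59837721 -0.45921604  0.        ] [ 0.74313398 -0.43918496  0.19      ]
scene (135, 262) [ 0.3988887  -0.45793222  0.        ] [ 0.59335318 -0.43822104  0.19      ]
scene (0, 285) [ 2.91973375e-01 -7.49128325e-01  1.11022302e-16] [ 0.51307858 -0.65685811  0.19      ]
(512, 780, 3)
```

View pics/arm.png

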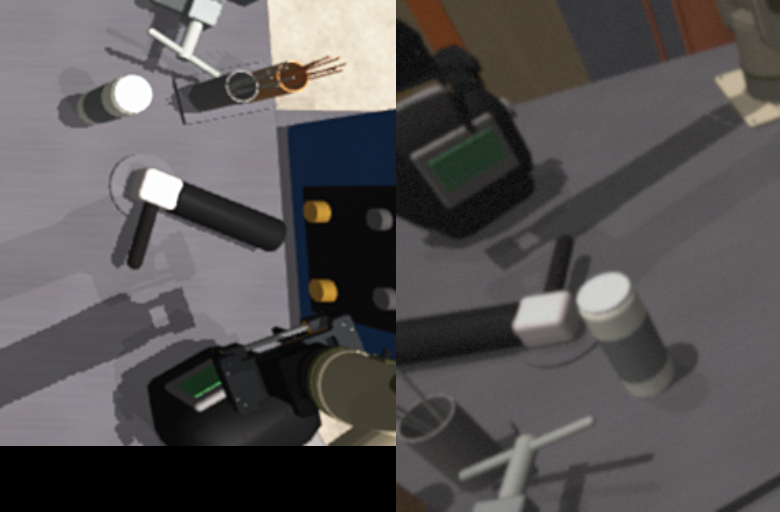

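The wrist hangs beside a welding helmet (crop (235,400)); a grinder and the can stand farther off. So I rise first, then cross.

```bash
cat >> h.py <<'E'
def state(r):
    from scipy.spatial.transform import Rotation as R
    s=r.read_state();M=R.from_quat(s["eef_rot"]).as_matrix();return s,M
def goto(r,p,yaw=None):
    "tool shift and turn to reach world p with tool x at yaw (rad)"
    s,M=state(r);d=M.T@(np.array(p)-s["ee_pos"]);cur=np.arctan2(M[1,0],M[0,0])
    t=0 if yaw is None else (cur-yaw+np.pi)%(2*np.pi)-np.pi
    return np.round(np.r_[d,t],4)
E
echo '[[[0,0,-0.05,0,0],[0,0,-0.1,0,0],[0,0,-0.15,0,0],[0,0,-0.18,0,0]]]' | python3 jog.py 20
python3 - <<'E'
from h import *
from bench import r
print(goto(r,(.42,-.33,.40)),goto(r,(.45,.051,.30),np.radians(16.7)))
E
```

```text
time: 0.5
ee_pos: [0.2036, -0.591, 0.4254]
eef_rot: [0.986, 0.165, 0.0, 0.002]
ft_force: [0.1, -1.0, -0.2]
width: 0.0627
grip_force: 0.0
[ 0.2896 -0.1764  0.0248  0.    ] [ 0.442  -0.5272  0.1234  0.0403]
```

```bash
echo '[[[0.05,-0.03,0,0,0],[0.09,-0.055,0,0,0],[0.13,-0.08,0,0,0],[0.17,-0.105,0,0,0],[0.21,-0.13,0,0,0],[0.25,-0.155,0.01,0,0],[0.29,-0.176,0.02,0,0],[0.29,-0.176,0.02,0,0],[0.29,-0.176,0.02,0,0]]]' | python3 jog.py
python3 - <<'E'
from h import *
from bench import r
s,_=state(r);print(s["joint_positions"],goto(r,(.45,.051,.25),np.radians(16.7)))
E
```

```text
time: 1.4
ee_pos: [0.4208, -0.3293, 0.4008]
eef_rot: [0.986, 0.166, -0.0, -0.0]
ft_force: [-0.6, -0.9, 0.9]
width: 0.0007
grip_force: 0.0
[ 0.83941969  0.11277692 -0.28984634  1.39975305  0.03238266  1.63466356
 -0.68339811] [ 0.1524 -0.3496  0.1509  0.0426]
```

The rows are not in the units I measure in: turns go in shares of pi/2 rad. I convert before sending: 0.042 rad / 1.5708 = 0.0267.

```bash
echo '[[[0.02,-0.045,0.02,0,0],[0.04,-0.09,0.035,0,0],[0.06,-0.135,0.05,0,0],[0.08,-0.18,0.07,0,0],[0.1,-0.225,0.09,0,0],[0.12,-0.27,0.11,0.0127,0],[0.14,-0.315,0.13,0.0267,0],[0.152,-0.35,0.15,0.0267,0],[0.152,-0.35,0.15,0.0267,0],[0.152,-0.35,0.15,0.0267,0],[0.152,-0.35,0.15,0.0267,0]]]' | python3 jog.py
python3 - <<'E'
from h import *
from bench import r
s,_=state(r);print(s["joint_positions"],goto(r,(.45,.051,.029),np.radians(16.7)))
c=r.camera("top");np.savez("top1.npz",**c)
cv2.imwrite("pics/top1.png",cv2.resize(c["img"][135:285,220:370,::-1],None,fx=4,fy=4,interpolation=cv2.INTER_CUBIC))
E
```

```text
time: 2.5
ee_pos: [0.4506, 0.0482, 0.2517]
eef_rot: [0.99, 0.143, 0.0, 0.0]
ft_force: [0.8, -0.6, 1.3]
width: 0.0007
grip_force: 0.0
[ 0.50310491 -0.02600872 -0.68821846  1.84280793 -0.0164963   1.31861
 -1.46447289] [ 1.000e-04 -3.000e-03  2.227e-01 -4.300e-03]
```

```bash
echo '[[[0,-0.002,0.05,0,0],[0,-0.002,0.1,0,0],[0,-0.002,0.15,0,0],[0,-0.002,0.19,0,0],[0,-0.002,0.21,0,0],[0,-0.002,0.221,0,0],[0,-0.002,0.221,0,0]]]' | python3 jog.py
python3 - <<'E'
from h import *
from bench import r
s,_=state(r);print(s["ee_pos"],s["joint_positions"][6],goto(r,(.450,.051,.029),np.radians(16.7)))
c=r.camera("top");np.savez("top1.npz",**c);d=r.camera("scene");np.savez("scene1.npz",**d)
a=cv2.resize(c["img"][170:250,260:340,::-1],None,fx=5,fy=5,interpolation=cv2.INTER_CUBIC)
b=cv2.resize(d["img"][170:250,310:390,::-1],None,fx=5,fy=5,interpolation=cv2.INTER_CUBIC)
cv2.imwrite("pics/push1.png",np.hstack([a,b]))
E
```

```text
time: 3.25
ee_pos: [0.4495, 0.051, 0.0297]
eef_rot: [0.99, 0.143, -0.001, 0.0]
ft_force: [-0.2, -0.3, 0.2]
width: 0.0002
grip_force: 0.0
[0.44952472 0.05099236 0.02969273] -1.6825417187009488 [ 0.0005  0.0001  0.0007 -0.0037]
```

View pics/push1.png

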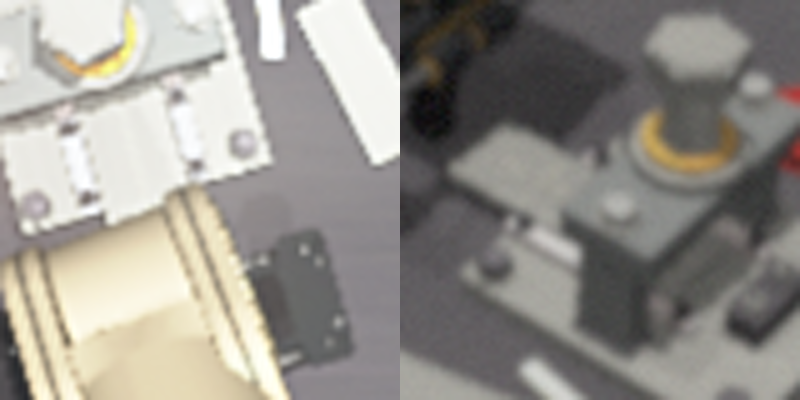

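The gripper stands behind the bar's near end, on the slot line. Now push.

Scaled: -0.004 rad / 1.5708 = -0.0025.

```bash
echo '[[[0.01,0,0,-0.0025,0],[0.02,0,0,-0.0025,0],[0.024,0,0,-0.0025,0],[0.028,0,0,-0.0025,0],[0.032,0,0,-0.0025,0],[0.036,0,0,-0.0025,0],[0.04,0,0,-0.0025,0],[0.043,0,0,-0.0025,0]]]' | python3 jog.py
echo '[[[0.003,0,0,0,0],[0.006,0,0,0,0],[0.008,0,0,0,0]]]' | python3 jog.py
```

```text
time: 4.15
ee_pos: [0.4912, 0.0647, 0.0301]
eef_rot: [0.989, 0.146, 0.0, -0.0]
ft_force: [-1.5, -0.6, -0.7]
width: 0.0007
grip_force: 1.1
time: 4.45
ee_pos: [0.4988, 0.067, 0.0302]
eef_rot: [0.989, 0.146, 0.0, -0.0]
ft_force: [-1.6, -0.3, -0.6]
width: 0.0005
grip_force: 1.0
```

```bash
echo '[[[0.002,0,0,0,0],[0.004,0,0,0,0]]]' | python3 jog.py|grep -E "pos|ft"
echo '[[[0.001,0,0,0,0],[0.003,0,0,0,0]]]' | python3 jog.py|grep -E "pos|ft"
echo '[[[0.001,0,0,0,0],[0.002,0,0,0,0]]]' | python3 jog.py|grep -E "pos|ft"
```

```text
ee_pos: [0.5024, 0.068, 0.0302]
ft_force: [-6.6, -2.3, -0.0]
ee_pos: [0.5026, 0.0681, 0.0298]
ft_force: [-19.7, -6.4, 13.7]
ee_pos: [0.5028, 0.0681, 0.0295]
ft_force: [-25.2, -6.6, 19.0]
```

The bar stopped with 25 N. The finger position implies the stop at 45 mm, while my rough picture estimate was 53 mm, so I back off and check.

```bash
echo '[[[-0.02,0,0,0,0],[-0.05,0,0,0,0],[-0.055,0,-0.05,0,0],[-0.055,0,-0.1,0,0],[-0.055,0,-0.15,0,0],[-0.055,0.05,-0.2,0,0],[-0.055,0.1,-0.2,0,0],[-0.055,0.15,-0.2,0,0],[-0.055,0.15,-0.2,0,0],[-0.055,0.15,-0.2,0,0]]]' | python3 jog.py
python3 - <<'E'
from h import *
from bench import r
c=r.camera("top");np.savez("top2.npz",**c);d=r.camera("scene");np.savez("scene2.npz",**d)
a=cv2.resize(c["img"][145:245,240:320,::-1],None,fx=5,fy=5,interpolation=cv2.INTER_CUBIC)
b=cv2.resize(d["img"][170:260,315:405,::-1],None,fx=5,fy=5,interpolation=cv2.INTER_CUBIC)
o=np.zeros((500,850,3),np.uint8);o[:,:400]=a;o[:450,400:]=b
cv2.imwrite("pics/push2.png",o[:,:800])
E
```

```text
time: 6.05
ee_pos: [0.4985, -0.0928, 0.2303]
eef_rot: [0.99, 0.144, 0.0, 0.0]
ft_force: [-0.5, 1.1, -1.0]
width: 0.0005
grip_force: 0.0
```

View pics/push2.png

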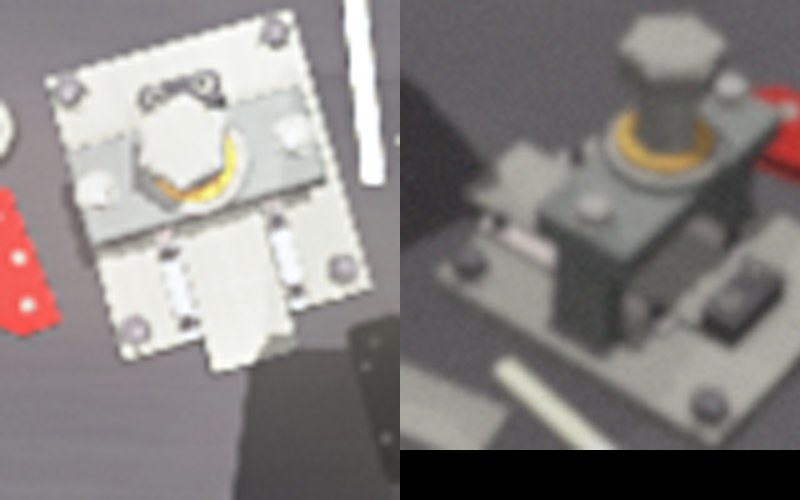

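Left: the bar's near corners are at (212,372) and (298,350), so the bar has moved in. Right: near the stop at (710,290) a light gap may remain. I measure and zoom.

```bash
python3 - <<'E'
from h import *
np.set_printoptions(precision=4,suppress=True)
t,s=load("top2"),load("scene2")
O=np.array([.6225,.102]);ex=np.array([np.cos(.2921),np.sin(.2921)]);ey=np.array([-ex[1],ex[0]])
for u in [(212,372),(298,350)]:
    p=onz(t,(np.array(u)+.5)/5-.5+[240,145],.023)[:2]-O;print("near end",p@ex,p@ey)
d=s["img"][205:250,365:415,::-1]
cv2.imwrite("pics/z.png",cv2.convertScaleAbs(cv2.resize(d,None,fx=12,fy=12,interpolation=cv2.INTER_CUBIC),alpha=1.8,beta=-60))
for x in (.044,.050,.056):
  for y in(-.025,.025):
    p=O+ex*x+ey*y
    print(x,y,[((proj(s,(*p,z))-[365,205]+.5)*12-.5).round(0) for z in(.015,.023,.035)])
E
```

```text
near end -0.11384669116817399 0.028619353008016938
near end -0.11547303670216656 -0.025861663367509308
0.044 -0.025 [array([ 97., 385.]), array([100., 360.]), array([104., 322.])]
0.044 0.025 [array([225., 259.]), array([229., 234.]), array([234., 196.])]
0.05 -0.025 [array([120., 398.]), array([123., 373.]), array([127., 335.])]
0.05 0.025 [array([248., 271.]), array([251., 246.]), array([256., 209.])]
0.056 -0.025 [array([142., 411.]), array([145., 386.]), array([150., 348.])]
0.056 0.025 [array([270., 283.]), array([274., 259.]), array([279., 221.])]
```

View pics/z.png

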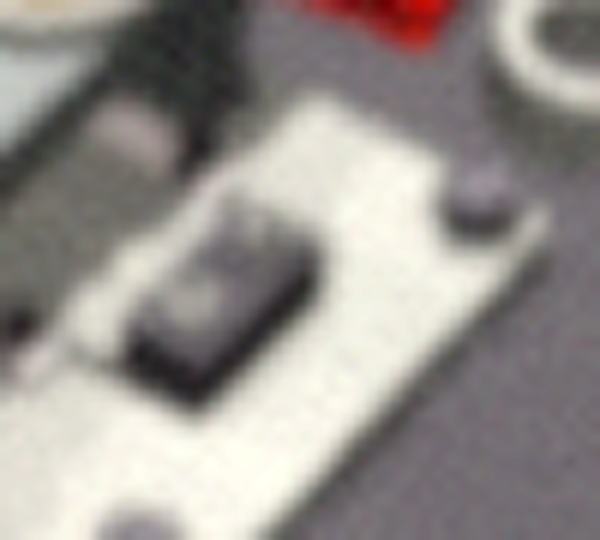

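The stop's far edges fit a stop face at about 44–45 mm, and the bar's far end is at 45 mm (near end −115 mm). With 25 N holding and no motion, the bar is home. Next, the screw.

```bash
python3 - <<'E'
from h import *
from bench import r
print(goto(r,(.6225,.102,.25),np.radians(-.5)))
E
```

```text
[ 0.1745 -0.1465 -0.0196  0.3033]
```

Scaled: 0.303 rad / 1.5708 = 0.1929.

```bash
echo '[[[0,0,-0.02,0.0637,0.087],[0.03,-0.03,-0.02,0.1273,0.087],[0.06,-0.06,-0.02,0.191,0.087],[0.095,-0.09,-0.02,0.1929,0.087],[0.135,-0.12,-0.02,0.1929,0.087],[0.1745,-0.1465,-0.02,0.1929,0.087],[0.1745,-0.1465,-0.02,0.1929,0.087],[0.1745,-0.1465,-0.02,0.1929,0.087]]]' | python3 jog.py
python3 - <<'E'
from h import *
from bench import r
s,_=state(r);print(s["joint_positions"],goto(r,(.6225,.102,.162),np.radians(-.5)))
E
```

```text
time: 6.95
ee_pos: [0.6218, 0.104, 0.2498]
eef_rot: [1.0, -0.002, -0.0, -0.001]
ft_force: [1.1, -0.1, -0.4]
width: 0.0564
grip_force: 0.0
[ 0.26317123  0.41914016 -0.67580778  1.40374541  0.25926424  1.40920203
 -1.98686686] [0.0008 0.0021 0.0878 0.0043]
```

Scaled: 0.004 rad / 1.5708 = 0.0025.

```bash
echo '[[[0.001,0.002,0,0.0025,0.087],[0.001,0.002,0,0.0025,0.087],[0.001,0.002,0,0.0025,0.087],[0.001,0.002,0,0.0025,0.087],[0.001,0.002,0,0.0025,0.087],[0.001,0.002,0.03,0.0025,0.087],[0.001,0.002,0.05,0.0025,0.087],[0.001,0.002,0.07,0.0025,0.087],[0.001,0.002,0.088,0.0025,0.087],[0.001,0.002,0.088,0.0025,0.087]]]' | python3 jog.py
```

```text
time: 7.95
ee_pos: [0.6221, 0.0981, 0.1598]
eef_rot: [1.0, -0.007, -0.002, 0.0]
ft_force: [-0.6, -0.3, 0.4]
width: 0.0866
grip_force: 0.0
```

```bash
echo '[[[0,0,0,0,0.05],[0,0,0,0,0.04],[0,0,0,0,0.04],[0,0,0,0,0.04],[0,0,0,0,0.04],[0,0,0,0,0.04],[0,0,0,0,0.04],[0,0,0,0,0.04]]]' | python3 jog.py 8; python3 -c "
from bench import r
s=r.read_state();print(s['torque'],s['ft_force'],s['width'])"
```

```text
time: 8.75
ee_pos: [0.6237, 0.1023, 0.1626]
eef_rot: [1.0, -0.005, 0.001, -0.002]
ft_force: [3.1, 9.1, -2.4]
width: 0.0458
grip_force: 8.0
[ 2.04374981 -0.76795307  0.01816155] [ 3.12668436  9.13602545 -2.37452019] 0.045797804782273556
```

```bash
echo '[[[0,0,0,0,0.04],[0,0,0,0,0.04]]]' | python3 jog.py|grep -E "pos|ft|width";echo '[[[0,-0.001,0,0,0.04],[0,-0.002,0,0,0.04],[0,-0.002,0,0,0.04]]]' | python3 jog.py|grep -E "pos|ft|width"
```

```text
ee_pos: [0.6236, 0.1023, 0.1626]
ft_force: [3.1, 8.9, -1.8]
width: 0.0459
ee_pos: [0.6237, 0.1023, 0.1626]
ft_force: [2.0, 6.4, 0.2]
width: 0.0462
```

```bash
echo '[[[0.001,-0.002,0,0,0.04],[0.0015,-0.004,0,0,0.04],[0.0015,-0.004,0,0,0.04]]]' | python3 jog.py|grep -E "pos|ft|width"
```

```text
ee_pos: [0.6241, 0.1024, 0.1622]
ft_force: [-7.7, -5.3, 6.7]
width: 0.0459
```

```bash
echo '[[[-0.001,0.0018,0,0,0.04],[-0.001,0.0018,0,0,0.04],[-0.001,0.0018,0,0,0.04]]]' | python3 jog.py|grep -E "pos|ft|width"; python3 - <<'E'
from h import *
from bench import r
s,M=state(r);print(s["torque"],s["joint_positions"][6],np.degrees(np.arctan2(M[1,0],M[0,0])))
E
```

```text
ee_pos: [0.624, 0.1023, 0.1622]
ft_force: [-0.8, -1.0, 0.8]
width: 0.0457
[-0.32048307  0.24540007 -0.01006086] -2.0239991377507645 -0.7820206572257986
```

Scaled: -0.15 rad / 1.5708 = -0.0955.

```bash
echo '[[[0,0,0,-0.0955,0.04],[0,0,0,-0.191,0.04],[0,0,0,-0.2865,0.04],[0,0,-0.0004,-0.382,0.04],[0,0,-0.0006,-0.4775,0.04]]]' | python3 jog.py|grep -E "pos|ft|width|rot"; echo '[[[0,0,0,-0.0955,0.04],[0,0,-0.0002,-0.191,0.04],[0,0,-0.0003,-0.2865,0.04],[0,0,-0.0004,-0.382,0.04],[0,0,-0.0005,-0.382,0.04]]]' | python3 jog.py|grep -E "pos|ft|width|rot";python3 - <<'E'
from h import *
from bench import r
s,M=state(r);print(s["torque"],s["joint_positions"][6],np.degrees(np.arctan2(M[1,0],M[0,0])))
E
```

```text
ee_pos: [0.6238, 0.1034, 0.1629]
eef_rot: [0.932, 0.363, -0.0, -0.0]
ft_force: [-2.2, 1.3, 0.8]
width: 0.0456
ee_pos: [0.623, 0.1039, 0.1632]
eef_rot: [0.783, 0.622, -0.001, -0.001]
ft_force: [-5.2, 2.4, 2.5]
width: 0.0457
[0.49203506 1.2032781  0.08883051] -0.760001329060227 76.96850291375748
```

Scaled: -0.15 rad / 1.5708 = -0.0955.

```bash
for i in 1; do echo '[[[0.0005,-0.001,0,-0.0637,0.04],[0.0005,-0.001,-0.0001,-0.0955,0.04],[0.0005,-0.001,-0.0001,-0.0955,0.04]]]' | python3 jog.py|grep -E "pos|ft|width";echo '[[[0,0,-0.0001,-0.0637,0.04],[0,0,-0.0001,-0.0955,0.04],[0,0,-0.0001,-0.0955,0.04]]]' | python3 jog.py|grep -E "pos|ft|width";echo '[[[0,0,-0.0001,-0.0637,0.04],[0,0,-0.0001,-0.0955,0.04],[0,0,-0.0001,-0.0955,0.04]]]' | python3 jog.py|grep -E "pos|ft|width|rot"; done
```

```text
ee_pos: [0.6227, 0.104, 0.1634]
ft_force: [-2.7, 1.4, 2.9]
width: 0.0459
ee_pos: [0.6225, 0.1039, 0.1635]
ft_force: [-4.8, 0.7, 3.6]
width: 0.0458
ee_pos: [0.6223, 0.1039, 0.1636]
eef_rot: [0.627, 0.779, -0.001, -0.001]
ft_force: [-5.9, 0.4, 4.7]
width: 0.0459
```

Scaled: -0.15 rad / 1.5708 = -0.0955.

```bash
echo '[[[0,-0.001,-0.0001,-0.0637,0.04],[0,-0.001,-0.0002,-0.0955,0.04],[0,-0.001,-0.0002,-0.0955,0.04]]]' | python3 jog.py|grep -E "pos|ft|width";echo '[[[0,0,-0.0001,-0.0637,0.04],[0,0,-0.0001,-0.0955,0.04],[0,0,-0.0001,-0.0955,0.04]]]' | python3 jog.py|grep -E "pos|ft|width|rot"
```

```text
ee_pos: [0.622, 0.1038, 0.1639]
ft_force: [-2.2, 2.2, 1.7]
width: 0.0461
ee_pos: [0.6218, 0.1037, 0.1639]
eef_rot: [0.504, 0.864, -0.0, -0.0]
ft_force: [-3.9, 1.2, 3.6]
width: 0.0458
```

Scaled: -0.15 rad / 1.5708 = -0.0955.

```bash
echo '[[[0,0,-0.0001,-0.0637,0.04],[0,0,-0.0001,-0.0955,0.04],[0,0,-0.0001,-0.0955,0.04]]]' | python3 jog.py|grep -E "pos|ft|width";echo '[[[0,0,-0.0001,-0.0637,0.04],[0,0,-0.0001,-0.0955,0.04],[0,0,-0.0001,-0.0955,0.04]]]' | python3 jog.py|grep -E "pos|ft|width|rot"
```

```text
ee_pos: [0.6217, 0.1036, 0.1641]
ft_force: [-6.3, 0.9, 3.6]
width: 0.0456
ee_pos: [0.6215, 0.1034, 0.1641]
eef_rot: [0.369, 0.929, -0.001, -0.001]
ft_force: [-7.2, 0.8, 5.5]
width: 0.0458
```

Scaled: -0.15 rad / 1.5708 = -0.0955.

```bash
echo '[[[0.0009,-0.0008,-0.0001,-0.0637,0.04],[0.0009,-0.0008,-0.0002,-0.0955,0.04],[0.0009,-0.0008,-0.0002,-0.0955,0.04]]]' | python3 jog.py|grep -E "pos|ft|width";echo '[[[0,0,-0.0001,-0.0637,0.04],[0,0,-0.0002,-0.0955,0.04],[0,0,-0.0002,-0.0955,0.04]]]' | python3 jog.py|grep -E "pos|ft|width|rot"
```

```text
ee_pos: [0.6213, 0.1033, 0.1644]
ft_force: [-0.7, 0.2, 2.8]
width: 0.0462
ee_pos: [0.6212, 0.103, 0.1645]
eef_rot: [0.227, 0.974, -0.0, 0.0]
ft_force: [-1.4, -0.3, 2.0]
width: 0.0462
```

Scaled: -0.15 rad / 1.5708 = -0.0955.

```bash
echo '[[[0.0002,-0.0003,-0.0001,-0.0637,0.04],[0.0002,-0.0003,-0.0002,-0.0955,0.04],[0.0002,-0.0003,-0.0002,-0.0955,0.04]]]' | python3 jog.py|grep -E "pos|ft|width";echo '[[[0,0,-0.0001,-0.0637,0.04],[0,0,-0.0002,-0.0955,0.04],[0,0,-0.0002,-0.0955,0.04]]]' | python3 jog.py|grep -E "pos|ft|width|rot"
```

```text
ee_pos: [0.6211, 0.1028, 0.1647]
ft_force: [2.2, -0.3, 1.1]
width: 0.046
ee_pos: [0.621, 0.1026, 0.1648]
eef_rot: [0.079, 0.997, -0.0, 0.0]
ft_force: [0.7, -2.5, 1.2]
width: 0.0459
```

Scaled: -0.15 rad / 1.5708 = -0.0955.

```bash
echo '[[[0,0,-0.0001,-0.0637,0.04],[0,0,-0.0001,-0.0955,0.04],[0,0,-0.0001,-0.0955,0.04]]]' | python3 jog.py|grep -E "pos|ft|width";echo '[[[0,0,-0.0001,-0.0637,0.04],[0,0,-0.0001,-0.0955,0.04],[0,0,-0.0001,-0.0955,0.04]]]' | python3 jog.py|grep -E "pos|ft|width|rot"
```

```text
ee_pos: [0.621, 0.1024, 0.1649]
ft_force: [1.0, -3.5, 1.3]
width: 0.0459
ee_pos: [0.621, 0.1022, 0.165]
eef_rot: [-0.07, 0.998, -0.001, 0.0]
ft_force: [0.5, -6.6, 1.1]
width: 0.0462
```

Scaled: -0.15 rad / 1.5708 = -0.0955.

```bash
echo '[[[0,0,-0.0001,-0.0637,0.04],[0,0,-0.0001,-0.0955,0.04],[0,0,-0.0001,-0.0955,0.04]]]' | python3 jog.py|grep -E "pos|ft|width";echo '[[[0,0,-0.0001,-0.0637,0.04],[0,0,-0.0001,-0.0955,0.04],[0,0,-0.0001,-0.0955,0.04]]]' | python3 jog.py|grep -E "pos|ft|width|rot"
```

```text
ee_pos: [0.621, 0.102, 0.1642]
ft_force: [4.5, -3.4, -6.0]
width: 0.0458
ee_pos: [0.6211, 0.1017, 0.1642]
eef_rot: [-0.218, 0.976, -0.001, -0.0]
ft_force: [4.5, -4.1, -5.5]
width: 0.046
```

Fz stepped from +1 to −6 N between 189° and 197° back from the start: the screw came off the thread and the grip is carrying it. I lower it 6 mm.

```bash
echo '[[[-0.0003,-0.0012,0.001,0,0.04],[-0.0003,-0.0012,0.002,0,0.04],[-0.0003,-0.0012,0.003,0,0.04],[-0.0003,-0.0012,0.004,0,0.04],[-0.0003,-0.0012,0.0045,0,0.04]]]' | python3 jog.py|grep -E "pos|ft|width";echo '[[[0,0,0.0005,0,0.04],[0,0,0.001,0,0.04],[0,0,0.0015,0,0.04],[0,0,0.0015,0,0.04]]]' | python3 jog.py|grep -E "pos|ft|width|rot"; python3 -c "
from bench import r
print(r.read_state()['joint_positions'])"
```

```text
ee_pos: [0.6212, 0.1017, 0.1604]
ft_force: [0.2, -5.3, -6.1]
width: 0.0456
ee_pos: [0.6212, 0.1018, 0.1596]
eef_rot: [-0.22, 0.975, -0.001, -0.0]
ft_force: [-2.5, -7.4, -0.1]
width: 0.0459
[ 0.61894222  0.7830972  -1.30535872  1.50411012  0.75840469  1.43428035
  1.29977353]
```

The rows are not in the units I measure in: turns go in shares of pi/2 rad. I convert before sending: 0.15 rad / 1.5708 = 0.0955.

```bash
echo '[[[0.0013,-0.0016,0,0,0.04],[0.0013,-0.0016,0.0001,0.0955,0.04],[0.0013,-0.0016,0.0003,0.191,0.04],[0.0013,-0.0016,0.0004,0.2865,0.04],[0.0013,-0.0016,0.0006,0.382,0.04],[0.0013,-0.0016,0.0007,0.4775,0.04],[0.0013,-0.0016,0.0008,0.5093,0.04],[0.0013,-0.0016,0.0008,0.5093,0.04]]]' | python3 jog.py 10; python3 - <<'E'
from h import *
from bench import r
s,M=state(r);print(s["torque"],s["joint_positions"],np.degrees(np.arctan2(M[1,0],M[0,0]))%360,"corr",M.T@np.array([*(s["ft_force"][:2]/4000),0]))
E
```

```text
time: 17.05
ee_pos: [0.621, 0.1029, 0.1591]
eef_rot: [0.176, 0.984, 0.002, 0.001]
ft_force: [3.4, 4.9, -5.2]
width: 0.0461
grip_force: 10.0
[ 0.901639   -0.83188198 -0.02060441] [ 0.56760949  0.68972652 -1.17071995  1.50998442  0.6397951   1.36557014
  0.56594812] 159.66944558004127 corr [-3.67094198e-04  1.43372270e-03  5.39183099e-06]
```

Scaled: 0.8 rad / 1.5708 = 0.5093.

```bash
echo '[[[-0.0004,0.0014,0.0006,0,0.04],[-0.0004,0.0014,0.0008,0.0955,0.04],[-0.0004,0.0014,0.0009,0.191,0.04],[-0.0004,0.0014,0.0011,0.2865,0.04],[-0.0004,0.0014,0.0012,0.382,0.04],[-0.0004,0.0014,0.0014,0.4775,0.04],[-0.0004,0.0014,0.0014,0.5093,0.04],[-0.0004,0.0014,0.0014,0.5093,0.04]]]' | python3 jog.py 10; cat > st.py <<'E'
from h import *
from bench import r
np.set_printoptions(precision=4,suppress=True)
s,M=state(r);print(s["joint_positions"],np.degrees(np.arctan2(M[1,0],M[0,0]))%360,"corr",M.T@np.array([*(s["ft_force"][:2]/4000),0]))
E
python3 st.py
```

```text
time: 17.85
ee_pos: [0.622, 0.1037, 0.158]
eef_rot: [0.545, 0.838, 0.001, 0.0]
ft_force: [1.4, 5.7, 0.4]
width: 0.046
grip_force: 10.0
[ 0.4898  0.612  -1.0222  1.5114  0.5298  1.3149 -0.1682] 113.90116310835472 corr [0.0012 0.0009 0.    ]
```

Scaled: 0.8 rad / 1.5708 = 0.5093.

```bash
echo '[[[0.0012,0.0009,0,0,0.04],[0.0012,0.0009,0.0003,0.0955,0.04],[0.0012,0.0009,0.0004,0.191,0.04],[0.0012,0.0009,0.0006,0.2865,0.04],[0.0012,0.0009,0.0007,0.382,0.04],[0.0012,0.0009,0.0009,0.4775,0.04],[0.0012,0.0009,0.0009,0.5093,0.04],[0.0012,0.0009,0.0009,0.5093,0.04]]]' | python3 jog.py ; python3 st.py
```

```text
time: 18.65
ee_pos: [0.6231, 0.1037, 0.1571]
eef_rot: [0.829, 0.56, 0.001, 0.0]
ft_force: [4.8, 2.8, 2.7]
width: 0.0458
grip_force: 10.0
[ 0.3989  0.5496 -0.8704  1.5143  0.4306  1.276  -0.9069] 68.05400371654896 corr [0.0011 0.0009 0.    ]
```

Scaled: 0.74 rad / 1.5708 = 0.4711.

```bash
echo '[[[0,0,0.0002,0,0.04],[0,0,0.0004,0.0955,0.04],[0,0,0.0005,0.191,0.04],[0,0,0.0007,0.2865,0.04],[0,0,0.0008,0.382,0.04],[0,0,0.0009,0.4711,0.04],[0,0,0.0009,0.4711,0.04],[0,0,0.0009,0.4711,0.04]]]' | python3 jog.py ; python3 st.py
```

```text
time: 19.45
ee_pos: [0.6238, 0.1029, 0.1563]
eef_rot: [0.975, 0.222, 0.002, 0.0]
ft_force: [8.1, 2.1, 3.4]
width: 0.0461
grip_force: 10.0
[ 0.3103  0.5046 -0.7331  1.5194  0.3492  1.2479 -1.5934] 25.6913689729185 corr [0.002  0.0004 0.    ]
```

```bash
echo '[[[0.002,0.0004,0,0,0.04],[0.002,0.0004,0,0,0.075],[0.002,0.0004,0,0,0.075],[0.002,0.0004,0,0,0.075],[0.002,0.0004,0,0,0.075],[0.002,0.0004,0,0,0.075]]]' | python3 jog.py;python3 - <<'E'
from h import *
from bench import r
print(goto(r,(.6225,.1025,.157)))
E
python3 st.py
```

```text
time: 20.05
ee_pos: [0.624, 0.1034, 0.1552]
eef_rot: [0.975, 0.222, -0.0, 0.0]
ft_force: [0.5, -1.0, 0.7]
width: 0.073
grip_force: 0.0
[-0.0017  0.0001 -0.0018  0.    ]
[ 0.3073  0.5091 -0.7316  1.5158  0.3501  1.2516 -1.5956] 25.61366772957841 corr [0.     0.0003 0.    ]
```

Scaled: -0.15 rad / 1.5708 = -0.0955.

```bash
echo '[[[-0.0017,0,-0.001,-0.0955,0.075],[-0.0017,0,-0.001,-0.191,0.075],[-0.0017,0,-0.001,-0.2865,0.075],[-0.0017,0,-0.001,-0.382,0.075],[-0.0017,0,-0.001,-0.4775,0.075],[-0.0017,0,-0.001,-0.573,0.075],[-0.0017,0,-0.001,-0.6685,0.075],[-0.0017,0,-0.001,-0.7639,0.075],[-0.0017,0,-0.001,-0.8594,0.075],[-0.0017,0,-0.001,-0.9549,0.075],[-0.0017,0,-0.001,-0.9995,0.075]]]' | python3 jog.py; echo '[[[0,0,0,-0.0955,0.075],[0,0,0,-0.191,0.075],[0,0,0,-0.2865,0.075],[0,0,0,-0.382,0.075],[0,0,0,-0.4775,0.075],[0,0,0,-0.573,0.075],[0,0,0,-0.6685,0.075],[0,0,0,-0.7639,0.075],[0,0,0,-0.8594,0.075],[0,0,0,-0.9549,0.075],[0,0,0,-0.9995,0.075],[0,0,0,-0.9995,0.075]]]' | python3 jog.py;python3 - <<'E'
from h import *
from bench import r
print(goto(r,(.6225,.1025,.1562),np.radians(205.7)))
c=r.camera("top");d=r.camera("scene");np.savez("top3.npz",**c);np.savez("scene3.npz",**d)
b=cv2.resize(d["img"][150:260,315:415,::-1],None,fx=5,fy=5,interpolation=cv2.INTER_CUBIC)
cv2.imwrite("pics/re.png",b)
E
python3 st.py
```

```text
time: 21.15
ee_pos: [0.6226, 0.1026, 0.1562]
eef_rot: [0.531, 0.848, -0.0, -0.0]
ft_force: [0.3, -0.5, 0.6]
width: 0.0748
grip_force: 0.0
time: 22.35
ee_pos: [0.6226, 0.1026, 0.1561]
eef_rot: [-0.221, 0.975, 0.0, -0.0]
ft_force: [-0.2, 1.0, -0.5]
width: 0.075
grip_force: 0.0
[ 0.0001 -0.     -0.0001 -0.0025]
[ 0.6145  0.7863 -1.2994  1.504   0.7598  1.4282  1.2982] 205.36852510640222 corr [ 0.0001 -0.0001 -0.    ]
```

View pics/re.png

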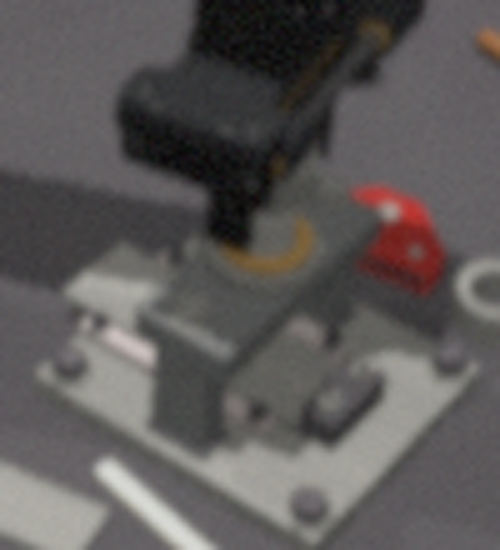

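The picture shows the bar surface running right up to the stop at (310,400). The fingers straddle the head. Regrip.

```bash
echo '[[[0,0,0,0,0.05],[0,0,0,0,0.04],[0,0,0,0,0.04],[0,0,0,0,0.04],[0,0,0,0,0.04],[0,0,0,0,0.04]]]' | python3 jog.py 10; python3 st.py
```

```text
time: 23.05
ee_pos: [0.6227, 0.1024, 0.1564]
eef_rot: [-0.221, 0.975, -0.0, 0.0]
ft_force: [1.2, -1.8, 0.7]
width: 0.0457
grip_force: 10.0
[ 0.6147  0.7864 -1.2996  1.5039  0.7604  1.4285  1.3002] 205.48246001594637 corr [-0.0001 -0.0005  0.    ]
```

Clean grip. Forward in steps, following 1 mm per rad down.

Scaled: 0.85 rad / 1.5708 = 0.5411.

```bash
echo '[[[0,0,0.0001,0.0955,0.04],[0,0,0.0003,0.191,0.04],[0,0,0.0005,0.2865,0.04],[0,0,0.0006,0.382,0.04],[0,0,0.0008,0.4775,0.04],[0,0,0.0009,0.5411,0.04],[0,0,0.0009,0.5411,0.04]]]' | python3 jog.py ; python3 st.py
```

```text
time: 23.75
ee_pos: [0.6227, 0.1023, 0.1555]
eef_rot: [0.202, 0.979, -0.0, 0.0]
ft_force: [1.5, -2.4, 0.4]
width: 0.046
grip_force: 10.0
[ 0.5556  0.6888 -1.1533  1.5076  0.6372  1.361   0.5173] 156.68922085443327 corr [-0.0006 -0.0004  0.    ]
```

Scaled: 0.85 rad / 1.5708 = 0.5411.

```bash
echo '[[[0,0,0.0003,0.0955,0.04],[0,0,0.0005,0.191,0.04],[0,0,0.0006,0.2865,0.04],[0,0,0.0007,0.382,0.04],[0,0,0.0009,0.4775,0.04],[0,0,0.001,0.5411,0.04],[0,0,0.001,0.5411,0.04]]]' | python3 jog.py ; python3 st.py
```

```text
time: 24.45
ee_pos: [0.6226, 0.1022, 0.1547]
eef_rot: [0.587, 0.81, -0.0, 0.0]
ft_force: [-2.0, -3.0, 4.4]
width: 0.046
grip_force: 10.0
[ 0.4752  0.6063 -0.9971  1.5123  0.5198  1.3076 -0.2603] 108.15918694791881 corr [-0.0006 -0.0007  0.    ]
```

Scaled: 0.8 rad / 1.5708 = 0.5093.

```bash
echo '[[[0,0,0.0001,0.0955,0.04],[0,0,0.0003,0.191,0.04],[0,0,0.0005,0.2865,0.04],[0,0,0.0006,0.382,0.04],[0,0,0.0008,0.4775,0.04],[0,0,0.0008,0.5093,0.04],[0,0,0.0008,0.5093,0.04]]]' | python3 jog.py ; python3 st.py
```

```text
time: 25.15
ee_pos: [0.6225, 0.1023, 0.1538]
eef_rot: [0.855, 0.519, -0.0, 0.0]
ft_force: [-1.8, -4.5, 5.9]
width: 0.0464
grip_force: 10.0
[ 0.3855  0.545  -0.8475  1.5178  0.4201  1.2697 -0.996 ] 62.486998376823195 corr [-0.0012  0.0001  0.    ]
```

Scaled: 0.76 rad / 1.5708 = 0.4838.

```bash
echo '[[[-0.001,0,0,0.0955,0.04],[-0.001,0,0.0001,0.191,0.04],[-0.001,0,0.0003,0.2865,0.04],[-0.001,0,0.0004,0.382,0.04],[-0.001,0,0.0005,0.4838,0.04],[-0.001,0,0.0005,0.4838,0.04],[-0.001,0,0.0005,0.4838,0.04]]]' | python3 jog.py ; echo '[[[0,0,0,0,0.04],[0,0,0,0,0.04],[0,0,0,0,0.04]]]' | python3 jog.py; python3 - <<'E'
from h import *
from bench import r
c=r.camera("top");d=r.camera("scene")
a=cv2.resize(c["img"][140:240,225:305,::-1],None,fx=5,fy=5,interpolation=cv2.INTER_CUBIC)
b=cv2.resize(d["img"][160:260,325:405,::-1],None,fx=5,fy=5,interpolation=cv2.INTER_CUBIC)
cv2.imwrite("pics/end.png",np.hstack([a,b]))
E
```

```text
time: 25.85
ee_pos: [0.6224, 0.1023, 0.1532]
eef_rot: [0.986, 0.166, 0.0, -0.0]
ft_force: [3.0, 0.0, 2.1]
width: 0.0462
grip_force: 10.0
time: 26.15
ee_pos: [0.6224, 0.1023, 0.1532]
eef_rot: [0.987, 0.164, 0.0, -0.0]
ft_force: [4.5, 1.6, 0.4]
width: 0.0459
grip_force: 10.0
```

View pics/end.png

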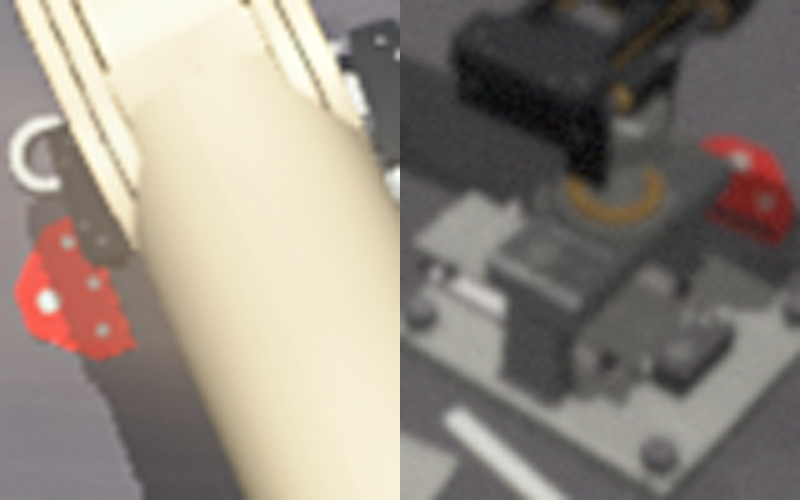

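The screw head is gripped at (630,130), the bar is against the stop at (650,370), and the visible bystanders are where they were. TCP z fell about 6.4 mm over the forward turn, which fits the 6 mm pitch. Handing in.

```bash
python3 -c "
from bench import r
print(r.close_job())"
```

```text
the job is handed in; nothing more can be done
None
```

Handed in at about 26 s: the bar is home against the stop, and the screw was turned back about 193° until it came off the thread, lowered onto the next thread, then turned forward about one turn (366°, to cover overshoot) and is still held at the head; no verdict was returned.

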